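Drop the thrust disc into its counterbore and swing the keeper over it

TASK

Push the loose copper disc with the fingertips across the top face of the aluminium cover until it drops into the round recess and lies flat at the bottom; never pick the disc up. Then push the red peg of the steel keeper with the outside of the fingers so that the keeper swings over the seated disc, fully home against its stop, and leave the socket, jar, bearing and wrench where they are.

Things in the scene. Friction and masses are not known exactly. Their poses are not given: they have to be found in the camera images.
- cover: Cast aluminium gearbox cover, bolted down, 180 x 260 mm (its x and y) and 30 mm high; origin at the centre of its underside on the bench, z up. Its flat top face is 30 mm above the bench, plain apart from the recess, the keeper and flat black bolt holes (drawn only).
- recess (a point): Centre of the mouth of the round recess, level with the cover's top face, at x 0, y -55 mm of the cover. The recess is 58 mm across and 8 mm deep with a flat dark floor: the disc lies flush in it with 4 mm clearance all round.
- disc: Loose solid copper disc, 50 mm across, 8 mm thick, about 0.14 kg; origin at the centre of its underside. It starts flat on the cover's top face, on the +y side of the recess, its centre 85 to 130 mm from the recess centre. The way to the recess is clear.
- keeper (a joint): Angle of the keeper about its upright pivot: 0 is fully home against the stop, with the bar pointing at the recess centre and reaching over the disc's edge; larger is further open, turned anticlockwise seen from above (up to 1.8 rad). Starts open at 1.2 to 1.75 rad. It turns with a light friction (about 1 N at the peg) and stays where left.
- pivot (a point): The keeper's pivot axis at the height of the cover's top face, at x 60, y -70 mm of the cover. The keeper is a flat steel bar 16 mm wide and 5 mm thick, its underside 2.5 mm above the top face, reaching 52 mm from the pivot; a low nut sits on the pivot (top 12.5 mm above the face).
- peg_top (a point): Centre of the top of the keeper's upright red peg: 14 mm across, 40 mm from the pivot axis, rising 27 mm above the bar; its top is 34.5 mm above the cover's top face.
- socket: Bystander: steel tube-shaped wrench socket, 26 mm across, 34 mm high, standing on the cover's top face near its corner at -x, -y; origin at the centre of its underside.
- jar: Bystander: yellow jar with black cap, 54 mm across, 65 mm high, on the bench beyond the cover's +x side; origin at the centre of its underside.
- bearing: Bystander: dark steel bearing ring, 52 mm across, 15 mm high, flat on the bench at the cover's -x side; origin at the centre of its underside.
- wrench: Bystander: steel wrench about 0.2 m long lying on the bench at the robot's left, roughly along x, away from the cover; origin near its middle.

How it is judged:
By the outcome, as a careful person would: the job done as asked, in the order asked, and still so for the second after the job is handed in, with the robot touching nothing.
It also fails if it takes over 51 s, if anything falls off the work surface, if the arm or the gripper's body presses on something with over 40 N, if the wrist force passes 120 N, or if a joint passes its speed limit or range.

ROBOT

A 6-joint arm with a two-finger parallel gripper is mounted at the origin on the work surface. World frame = base frame: x ahead of the robot, y to its left, z up, the work surface at z = 0. Lengths are in mm, angles in rad, forces in N, time in s.
With the tool pointing down it reaches from about 375 to 825 mm from the base axis. Payload 5.5 kg.
Tool frame: the origin (TCP) lies midway between the tips of the shut fingers; the grasp point (between the pads) lies 19 mm behind it; z points along the fingers, x is the direction in which the jaws open and shut, and the axes are right-handed (so a half turn about z gives the same grasp; the last joint's range is limited). The gripper opens to 85 mm and grips with 20 to 120 N. Pads are 22 mm wide; open, the fingers measure 114 mm over their backs; the gripper's body (76 mm by 85 mm) begins 54 mm behind the grasp point. The pads swing forward as they close: fully open they stand 13 mm farther back than shut.
Start: joints at [1.126, 0.314, -0.047, 1.21, 0, 1.571], TCP at [258.163, 541.615, 231.299] pointing down, gripper open.
Joint ranges: [-2.67, 2.67], [-0.69, 1.73], [-1.03, 1.25], [-2.08, 2.16], [-1.42, 1.45], [-3.14, 3.14]. Speed limits (rad/s): [2.39, 2.39, 3.01, 3.14, 3.14, 3.14].

INTERFACE

Orientations are given as a unit quaternion [w, x, y, z].
In Python, from rig import * gives the robot as it stands. Calls block until the motion is done:
- move_pose(position, orientation): joint-space move of the TCP to a pose.
- movel(position, attitude=None, v=150, until_force=None): straight line of the TCP; attitude=None keeps the orientation; v is the mean speed in mm/s. With until_force (N) it stops when the force on the tool has changed by that much, and returns True; else False.
- move_joints(angles): joint-space move.
- command_gripper(opening, force=None): finger opening in mm; force is the grip in N (None keeps the last); returns when the fingers have stopped.
- hold(seconds).
- ik(position, orientation): joint angles nearest the present ones, or None.
- sense(): the state.
- capture(name): name is "side" or "top" or "wrist"; returns the picture (384x512x3 uint8, blue, green, red); there is no depth.
- camera_info(name): a dict with "camera_matrix" (3x3 intrinsics, pixels), "k1" (the pictures are not rectified: a ray, as slopes to the right and down, at radius r is drawn at 1 + k1 r^2 times it, then the intrinsics apply), "rvec" (rotation vector, rad) and "tvec" (3), from world to camera coordinates, as OpenCV has them. Camera axes: x right, y down, z forward; pixel columns grow to the right and rows downward; lengths in mm; the calibration is good to about 2 mm. A picture is of the moment at which its call begins: read the wrist's pose just before it. camera_info takes no time and is no camera call; for the wrist camera it gives the pose at the moment of the call.
A pose or a line that the arm cannot do raises Unreachable and nothing moves.
- job_done(): hands the job in, once; it reports no verdict.
The state is a dict: "time_s": time; "qpos": joint angles; "dq": joint speeds; "effort": joint torques, N m; "tcp_pos": TCP position; "tcp_rot": TCP orientation; "contact_force": force on the tool from outside, world axes, zero at the start; "torque": the same for the moment, N m; "finger_gap": finger opening in mm.
Only numpy, scipy, OpenCV 4.12 (cv2) and the standard library are available. Lean on these libraries where they do the work, as an engineer would, in place of code of your own. Each camera call takes 0.05 s, during which the arm holds its last target.

## Working session

There is one attempt and no reset: what is moved stays moved. The work goes in short steps, each a Python script; the robot and the scene stay as the last script left them, time stands still between calls to the robot, and variables do not carry over. Pictures are saved under pics/ and viewed, and the job is handed in when it is done.

```bash
ls; mkdir -p pics
python3 - <<'E'
from rig import *
import cv2
s=sense();print(s['time_s'],s['tcp_pos'],s['tcp_rot'],s['finger_gap'])
for n in ["top","side"]:
    im=capture(n);cv2.imwrite(f'pics/{n}0.png',im);print(n,camera_info(n))
E
```

```text
pics
0.0 [257.93772195 541.08773068 230.42051217] [ 4.64800950e-04  8.45667195e-01  5.33709901e-01 -7.22505641e-04] 85.17023857812198
top {'camera_matrix': array([[491.42085529,   0.        , 255.42348507],
       [  0.        , 491.42085529, 193.68604908],
       [  0.        ,   0.        ,   1.        ]]), 'k1': 0.06460981590794157, 'rvec': array([ 2.12487209, -2.17664229,  0.1470475 ]), 'tvec': array([ 125.99453571,  569.0583876 , 1106.10054201])}
side {'camera_matrix': array([[394.61540987,   0.        , 261.26346798],
       [  0.        , 394.61540987, 197.73656656],
       [  0.        ,   0.        ,   1.        ]]), 'k1': -0.10019114190909423, 'rvec': array([ 2.06122091, -0.26524198,  0.15446972]), 'tvec': array([-537.20586148,  192.11476863,  708.08496353])}
```

View pics/top0.png

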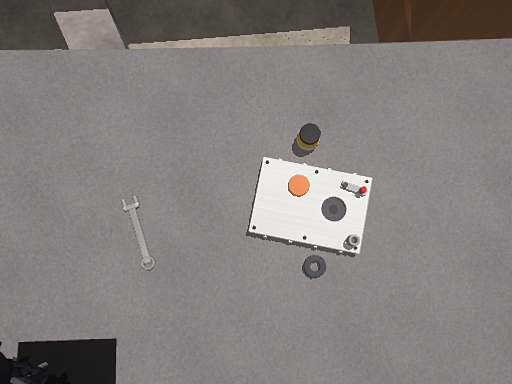

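View pics/side0.png

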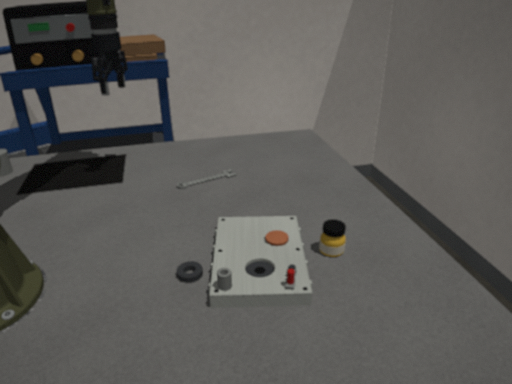

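Top view: the disc is at about (299,185), the recess at (334,209), the keeper pivot at (345,185) with the red peg at (363,189), and the socket at (352,240). The bearing (314,266) and jar (309,130) are clear of the work. The wrench is far off. Next I measure these.

```bash
cat > h.py <<'E'
import numpy as np,cv2
def cast(ci,uv,z):
    K=ci['camera_matrix'];R=cv2.Rodrigues(np.array(ci['rvec']))[0];t=np.array(ci['tvec']).ravel()
    d=np.array([(uv[0]-K[0,2])/K[0,0],(uv[1]-K[1,2])/K[1,1]]);s=d.copy()
    for _ in range(30): s=d/(1+ci['k1']*(s@s))
    r=R.T@np.array([s[0],s[1],1]);c=-R.T@t
    return c+r*(z-c[2])/r[2]
def blobs(m,amin=8):
    n,l,st,c=cv2.connectedComponentsWithStats(m.astype(np.uint8))
    return sorted([(int(st[i,4]),c[i],(l==i)) for i in range(1,n) if st[i,4]>=amin],key=lambda x:-x[0])
def masks(im):
    b,g,r=[im[...,i].astype(int) for i in range(3)]
    hsv=cv2.cvtColor(im,cv2.COLOR_BGR2HSV);h,s,v=[hsv[...,i].astype(int) for i in range(3)]
    return dict(red=((h<5)|(h>174))&(s>150)&(v>70),cop=(h>=6)&(h<=16)&(s>120)&(v>90),white=(s<40)&(v>190),dark=(v<90))
E
python3 - <<'E'
from rig import *
from h import *
for n in ["top","side"]:
    im=cv2.imread(f'pics/{n}0.png');ci=camera_info(n);M=masks(im)
    roi=np.zeros(im.shape[:2],bool)
    if n=='top': roi[150:260,240:380]=1
    else: roi[205:310,200:315]=1
    for k,z in [('red',64.5),('cop',38),('dark',26)]:
        for a,c,m in blobs(M[k]&roi)[:4]: print(n,k,a,c.round(1),cast(ci,c,z).round(1))
    if n=='top':
        w=cv2.morphologyEx((M['white']&roi).astype(np.uint8),cv2.MORPH_CLOSE,np.ones((5,5)))
        cs=max(cv2.findContours(w,0,2)[0],key=cv2.contourArea)
        r=cv2.minAreaRect(cs);p=cv2.boxPoints(r);P=np.array([cast(ci,q,30) for q in p]);print(p.round(1),P.round(1),[np.linalg.norm(P[i]-P[i-1]).round(1) for i in range(4)],P.mean(0))
    cv2.imwrite(f'pics/{n}0z.png',cv2.resize(im[145:265,235:385] if n=='top' else im[200:310,195:355],None,fx=5,fy=5,interpolation=2))
E
```

```text
top red 25 [363.1 189.2] [ 572.7 -132.6   64.5]
top cop 334 [298.5 184.7] [590.9  11.2  38. ]
top dark 345 [273.7 229.5] [488.4  71.6  26. ]
top dark 136 [335.2 251.2] [435. -69.  26.]
top dark 102 [301.6 152.4] [670.2  -0.   26. ]
top dark 62 [332.9 208.9] [533.5 -68.2  26. ]
[[248.  233.1]
 [263.3 154.9]
 [373.8 176.6]
 [358.5 254.7]] [[ 481.3  131.7   30. ]
 [ 665.5   91.3   30. ]
 [ 607.  -166.8   30. ]
 [ 425.8 -121.3   30. ]] [np.float64(259.0), np.float64(188.6), np.float64(264.6), np.float64(186.8)] [544.89675818 -16.2771637   30.        ]
side red 76 [290.3 275.2] [ 569.  -146.    64.5]
side cop 234 [276.6 237.5] [589.9   6.2  38. ]
side dark 385 [259.7 267.9] [534.6 -67.3  26. ]
side dark 209 [222.6 283. ] [458.  -92.2  26. ]
side dark 135 [210.  298.9] [ 429.6 -128.    26. ]
side dark 67 [287.6 279.2] [ 576.3 -112.4   26. ]
```

View pics/top0z.png

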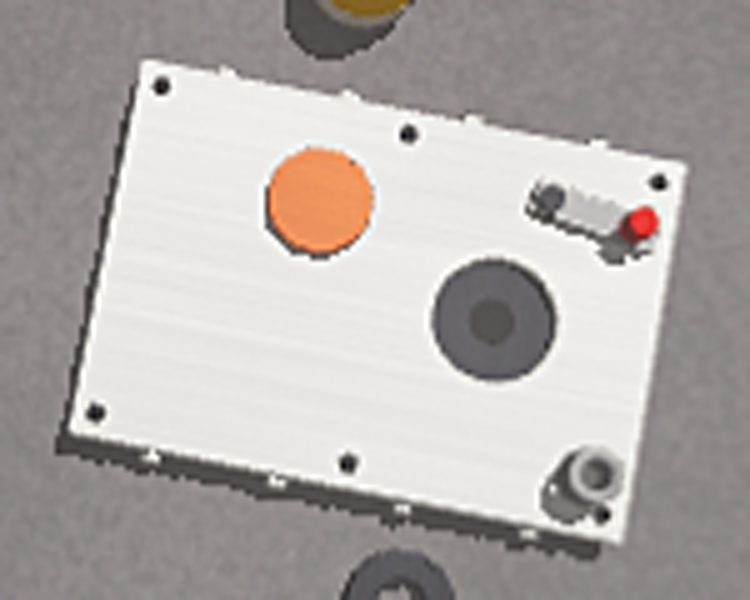

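Zoomed top view: the disc centre is at (320,201), the recess mouth at (494,320), the nut at (550,197) and the peg top at (641,222). The cover corners are at about (143,60), (687,163), (620,545) and (68,433). Next I fit the cover from these.

Run:
```python
from rig import *
from h import *
ci=camera_info('top')
f=lambda x,y,z:cast(ci,((x+.5)/5-.5+235,(y+.5)/5-.5+145),z)
names=dict(disc=(320,201,38),recess=(494,320,30),nut=(550,195,42.5),peg=(641,222,64.5),socket=(595,475,64))
W={k:f(*v) for k,v in names.items()}
for k in W: print(k,W[k].round(1))
# cover axes: y = toward disc side (left in image), x = up in image
C=np.array([f(x,y,30)[:2] for x,y in [(143,60),(687,163),(620,545),(68,433)]])
L=np.array([[90,130],[90,-130],[-90,-130],[-90,130]],float)
# include recess as correspondence
A=np.vstack([C]);B=np.vstack([L])
a=A-A.mean(0);b=B-B.mean(0)
th=np.arctan2((b[:,0]*a[:,1]-b[:,1]*a[:,0]).sum(),(a*b).sum());R=np.array([[np.cos(th),-np.sin(th)],[np.sin(th),np.cos(th)]])
o=A.mean(0)-R@B.mean(0)
print('th',th,'o',o,'res',(A-(B@R.T+o)).round(1).tolist(),[np.linalg.norm(C[i]-C[i-1]).round(1) for i in range(4)])
for k,l in [('recess',(0,-55)),('pivot',(60,-70))]: print(k,R@l+o)
for k in W: print(k,'local',(R.T@(W[k][:2]-o)).round(1))
q=W['recess'][:2]+R@(60,-15); d=W['peg'][:2]-q
print('pivot from recess',q,'pegdist',np.linalg.norm(d)); loc=R.T@d
home=np.arctan2(15,-60);print('angle',(np.arctan2(loc[1],loc[0])-home)%(2*np.pi), 'disc-recess',np.linalg.norm(W['disc'][:2]-W['recess'][:2]))
for p in [W['disc'],W['recess']]: print(np.hypot(*p[:2]))
```

```text
disc [590.6  10.9  38. ]
recess [533.6 -68.9  30. ]
nut [590.1 -95.5  42.5]
peg [ 573.3 -131.9   64.5]
socket [ 459.3 -105.3   64. ]
th -0.22082416404181543 o [545.25849902 -15.35985795] res [[-0.1, -0.1], [1.0, -0.6], [-0.6, 0.8], [-0.3, -0.1]] [np.float64(180.2), np.float64(260.3), np.float64(181.9), np.float64(259.2)]
recess [533.21163736 -69.0243073 ]
pivot [588.46916528 -96.80209712]
disc local [38.4 35.6]
recess local [  0.4 -54.8]
nut local [ 61.3 -68.3]
peg local [  52.9 -107.6]
socket local [ -64.2 -106.6]
pivot from recess [588.88160094 -96.65065287] pegdist 38.57217946362163
angle 1.6198766859874407 disc-recess 98.02355336457268
590.6650102759281
538.0502974261058
```

The fit agrees on every check:

| Quantity | Measured | Expected |
|---|---|---|
| Recess, local | (0.4, -55) | (0, -55) |
| Peg to pivot | 39 mm | 40 mm |
| Cover sides | 180/260 mm | 180 x 260 mm |
| Disc to recess | 98 mm | 85–130 mm |
| Keeper angle | 1.62 rad | 1.2–1.75 rad |

I'll push with two tips 30 mm apart, straddling the disc's rim.

```bash
cat >> h.py <<'E'
from scipy.spatial.transform import Rotation as Ro
REC=np.array([533.5,-69.0]);PIV=np.array([588.6,-96.7]);TH=-0.221;DISC=np.array([590.4,10.8])
def quat(a): # tool y at world yaw a, z down
    y=np.array([np.cos(a),np.sin(a),0]);z=np.array([0,0,-1.]);x=np.cross(y,z)
    q=Ro.from_matrix(np.c_[x,y,z]).as_quat();return [q[3],q[0],q[1],q[2]]
E
python3 - <<'E'
from rig import *
from h import *
u=(REC-DISC)/np.linalg.norm(REC-DISC);a=np.arctan2(u[1],u[0])
for s in (0,np.pi):
    p=DISC-44*u
    print(s,ik([*p,100],quat(a+s)))
home=np.arctan2(15,-60)+TH
for s in (0,np.pi):
  for phi in (1.62,0):
    t=home+phi; e=np.array([np.cos(t),np.sin(t)]);n=np.array([-e[1],e[0]])
    print(s,phi,PIV+40*e+18*n,ik([*(PIV+40*e+18*n),46],quat(t-np.pi/2+s)))
E
```

```text
0 [ 0.07555344  0.42515166 -0.19600708  0.94963759  0.          2.26576898]
3.141592653589793 [ 0.07555344  0.42515166 -0.19600708  0.94963759  0.         -0.87582367]
0 1.62 [ 588.86664132 -140.56261395] [-0.23431566  0.45530649 -0.28718506  0.82830478  0.         -2.95913332]
0 0 [544.77735663 -94.80898762] [-0.1723068   0.37062642 -0.41973071  0.7804392   0.         -1.27712447]
3.141592653589793 1.62 [ 588.86664132 -140.56261395] [-0.23431566  0.45530649 -0.28718506  0.82830478  0.          0.18245933]
3.141592653589793 0 [544.77735663 -94.80898762] [-0.1723068   0.37062642 -0.41973071  0.7804392   0.          1.86446819]
```

Run:
```python
from rig import *
from h import *
u=(REC-DISC)/np.linalg.norm(REC-DISC);a=np.arctan2(u[1],u[0]);q=quat(a+np.pi)
p=DISC-44*u
move_pose([*p,150],q)
ci=camera_info('wrist');im=capture('wrist');cv2.imwrite('pics/w1.png',im)
for k,z in [('cop',38),('red',64.5)]:
    for A,c,m in blobs(masks(im)[k],60)[:2]: print(k,A,c,cast(ci,c,z).round(1))
command_gripper(30,20)
movel([*p,50],v=120)
r=movel([*p,25],v=20,until_force=3)
s=sense();print(r,s['tcp_pos'],s['finger_gap'],s['contact_force'],s['time_s'])
movel([*p,s['tcp_pos'][2]+2.5],v=30)
s=sense();print(s['tcp_pos'],s['contact_force'],s['time_s'])
```

```text
cop 2363 [261.01523487 141.39526026] [590.   11.3  38. ]
True [615.75271442  46.61147486  29.62688667] 29.82555445844017 [-1.12377254  0.21368069  5.01315663] 4.85
[616.12160725  46.62179002  32.18860882] [-0.02904083  0.14652611 -0.04281049] 5.1083
```

View pics/w1.png

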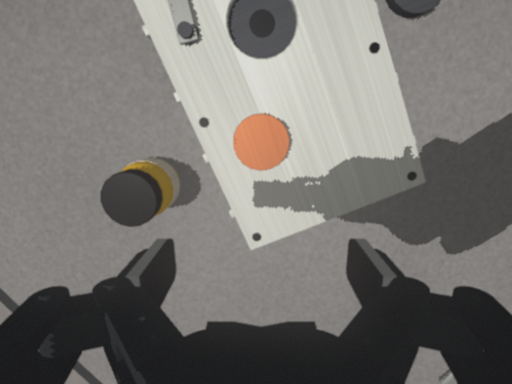

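The wrist view shows the disc at (261,141), which gives (590, 11.3) and agrees with the top view. The recess is at (262,24), straight ahead along the push. The tips touched the face at z 29.6 and now hover 2.5 mm above it. Now I push.

Run:
```python
from rig import *
from h import *
u=(REC-DISC)/np.linalg.norm(REC-DISC)
z=32.2
for d,v in [(62,50),(40,35),(31,20)]:
    r=movel([*(REC-d*u),z],v=v,until_force=10)
    s=sense();print(d,r,s['tcp_pos'].round(1),s['contact_force'].round(2),s['time_s'])
    if r: break
cv2.imwrite('pics/w2.png',capture('wrist'));cv2.imwrite('pics/t2.png',cv2.resize(capture('top')[145:265,235:385],None,fx=5,fy=5))
```

```text
62 False [569.6 -18.4  32.2] [ 0.11  0.82 -0.17] 6.8583
40 False [556.5 -36.6  32.1] [-0.16 -0.37  0.08] 7.6333
31 False [551.5 -43.9  32.2] [ 0.9   0.67 -0.24] 8.2333
```

View pics/w2.png

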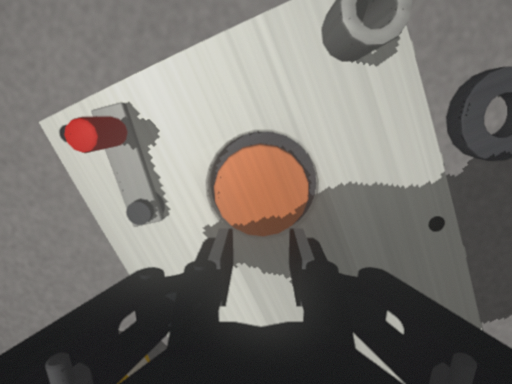

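View pics/t2.png

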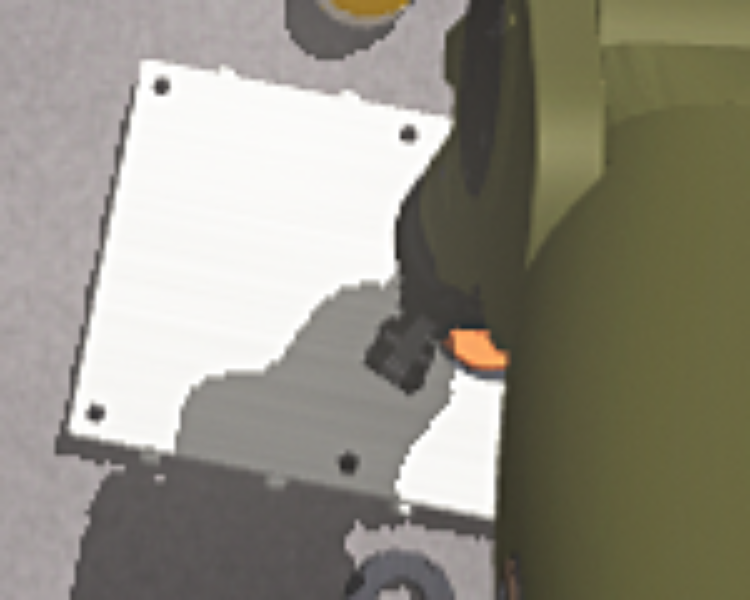

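The wrist view shows the disc (262,190) in the mouth, with dark gap at the far side and both flanks and none visible at the near side, where its rear may still ride the lip. I'll push a few mm more under a force guard, then back off and look.

Run:
```python
from rig import *
from h import *
u=(REC-DISC)/np.linalg.norm(REC-DISC)
r=movel([*(REC-26.5*u),32.2],v=12,until_force=6)
s=sense();print(r,s['tcp_pos'].round(1),s['contact_force'].round(2),np.linalg.norm(s['tcp_pos'][:2]-REC))
movel([*(REC-40*u),32.2],v=60)
movel([*(REC-48*u),90],v=120)
ci=camera_info('wrist');im=capture('wrist');cv2.imwrite('pics/w3.png',im)
m=masks(im)['cop'];A,c,b=blobs(m)[0]
cn=max(cv2.findContours(b.astype(np.uint8),0,2)[0],key=cv2.contourArea);(ec,ax,an)=cv2.fitEllipse(cn)
for z in (30,38): 
    P=np.array([cast(ci,p[0],z) for p in cn])[:,:2]; print(z,cast(ci,ec,z).round(1),'diam',cv2.minEnclosingCircle(P.astype(np.float32))[1]*2,2*np.sqrt(cv2.contourArea(P.astype(np.float32))/np.pi),ax)
print(sense()['time_s'])
```

```text
False [548.8 -47.5  32.2] [-0.48  0.15  0.15] 26.43118764307099
30 [534.6 -67.2  30. ] diam 49.032447814941406 48.00300251663447 (68.86351776123047, 69.32525634765625)
38 [534.1 -67.9  38. ] diam 47.09382247924805 46.10514064306276 (68.86351776123047, 69.32525634765625)
9.9167
```

View pics/w3.png

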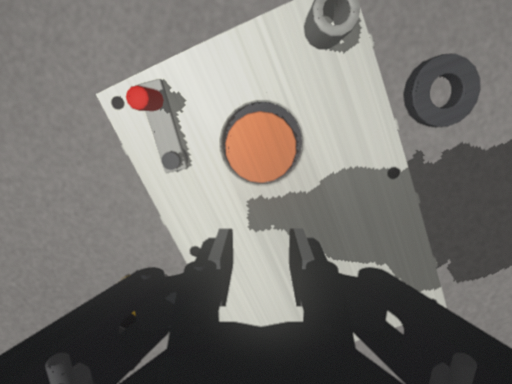

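The disc shows as a full ellipse at (261,147), 69 x 69 px, with dark gap all round. Cast at flush height it comes to 48–49 mm across (50 expected), so it lies flat in the recess. Now the peg.

Run:
```python
from rig import *
from h import *
ci=camera_info('wrist')
print('peg',cast(ci,(137,98),64.5),'nut',cast(ci,(172,158),42.5),'jar',cast(camera_info('top'),(309.5,130),65))
home=np.arctan2(15,-60)+TH
def tool(phi,off):
    t=home+phi;e=np.array([np.cos(t),np.sin(t)]);n=np.array([-e[1],e[0]])
    return PIV+40*e+off*n, quat(t+np.pi/2)
s=sense();c=s['tcp_pos'];movel([c[0],c[1],125],v=200)
command_gripper(0,20)
p,q=tool(1.62,30)
move_pose([*p,125],q)
r=movel([*p,46],v=100,until_force=8);print('descend',r)
for phi in [1.62,1.4,1.2,1.0,.8,.6,.4,.2]:
    p,q=tool(phi,18);r=movel([*p,46],q,v=50,until_force=10)
    s=sense();print(phi,r,s['tcp_pos'].round(1),s['contact_force'].round(2),round(s['time_s'],2))
    if r:break
cv2.imwrite('pics/w4.png',capture('wrist'))
```

```text
peg [ 572.25672584 -131.94902445   64.5       ] nut [585.16369749 -96.02436598  42.5       ] jar [713.96596215 -16.29185653  65.        ]
descend False
1.62 False [ 588.6 -140.4   46.4] [-0.37 -0.04  0.19] 13.07
1.4 False [ 579.4 -139.6   46.1] [ 0.34 -0.65 -0.23] 13.43
1.2 False [ 571.1 -136.8   46. ] [-0.1  -0.57  0.33] 13.78
1.0 False [ 563.6 -132.5   46. ] [ 0.66 -0.32  0.64] 14.13
0.8 False [ 556.9 -126.9   46. ] [0.04 0.63 0.77] 14.48
0.6 False [ 551.6 -119.9   46. ] [ 0.89 -0.46  0.07] 14.83
0.4 False [ 547.7 -112.1   46. ] [-0.2  -0.08  0.48] 15.18
0.2 False [ 545.5 -103.7   46. ] [-0.23 -0.49 -0.36] 15.53
```

View pics/w4.png

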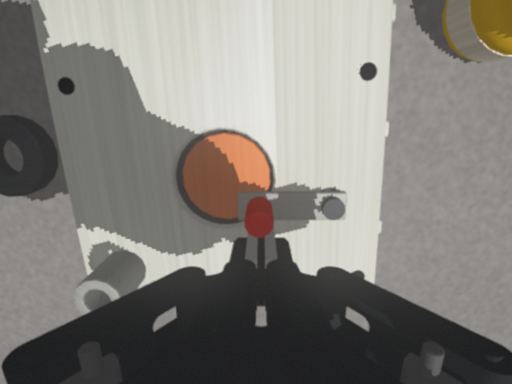

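The peg at (259,215) is ahead of the fingers, and the bar already reaches over the disc's edge. It still has about 0.2 rad or more to go, so I push on gently until the stop is felt.

```bash
cat >> h.py <<'E'
home=np.arctan2(15,-60)+TH
def tool(phi,off):
    t=home+phi;e=np.array([np.cos(t),np.sin(t)]);n=np.array([-e[1],e[0]])
    return PIV+40*e+off*n, quat(t+np.pi/2)
E
python3 - <<'E'
from rig import *
from h import *
for phi in [.08,0,-.06,-.12,-.18]:
    p,q=tool(phi,18);r=movel([*p,46],q,v=15,until_force=6)
    s=sense();print(phi,r,s['tcp_pos'].round(1),s['contact_force'].round(2),round(s['time_s'],2))
    if r:break
cv2.imwrite('pics/w5.png',capture('wrist'))
E
```

```text
0.08 False [544.9 -98.5  46. ] [ 0.88 -0.34 -0.13] 16.08
0 False [544.8 -94.8  46. ] [ 0.74 -1.33  0.32] 16.47
-0.06 True [544.1 -93.9  45.7] [-0.45 -0.89  0.11] 16.68
```

View pics/w5.png

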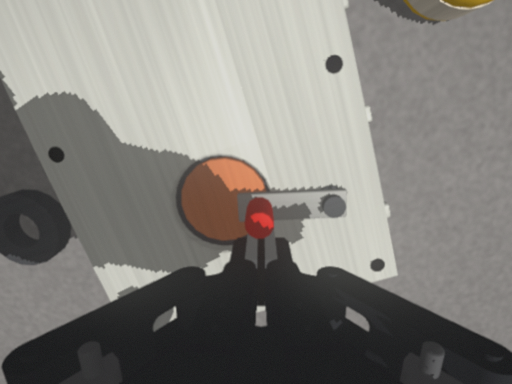

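The force rose by 6 N near angle 0, and in the picture the bar nearly points at the disc centre (223,199). I'll press again, a bit more firmly, to confirm it is the stop, then back off and look from above.

Run:
```python
from rig import *
from h import *
for phi in [-.05,-.12,-.2]:
    p,q=tool(phi,18);r=movel([*p,46],q,v=15,until_force=12)
    s=sense();print(phi,r,s['tcp_pos'].round(1),s['contact_force'].round(2),round(s['time_s'],2))
    if r:break
p,q=tool(0,30);movel([*p,46],q,v=60)
movel([*p,130],v=150)
c=np.array([470,-150.]); movel([*c,180],v=200)
ci=camera_info('wrist');cv2.imwrite('pics/w6.png',capture('wrist'))
move_pose([350,350,230],q)
im=capture('top');cv2.imwrite('pics/t6.png',im);cv2.imwrite('pics/t6z.png',cv2.resize(im[145:265,235:385],None,fx=5,fy=5,interpolation=2))
cv2.imwrite('pics/s6.png',cv2.resize(capture('side')[200:310,195:355],None,fx=5,fy=5,interpolation=2))
M=masks(im);M['red'][:,:300]=0;ct=camera_info('top')
for A,b,_ in blobs(M['red'])[:2]:
    P=cast(ct,b,64.5);d=P[:2]-PIV;print('peg',A,b,P.round(1),np.hypot(*d),'angle',(np.arctan2(d[1],d[0])-home+3)%(2*np.pi)-3)
print(sense()['time_s'])
```

```text
-0.05 False [544.  -93.7  45.5] [-2.14 -5.82 -0.82] 17.0
-0.12 False [543.4 -93.   45.5] [ -4.   -12.94   0.54] 17.36
-0.2 True [542.  -92.9  45.2] [-1.5  -2.77  1.34] 17.65
peg 26 [339.65384615 198.65384615] [552.4 -78.5  64.5] 40.48668381552908 angle 0.0003772651172071484
21.3833
```

View pics/t6z.png

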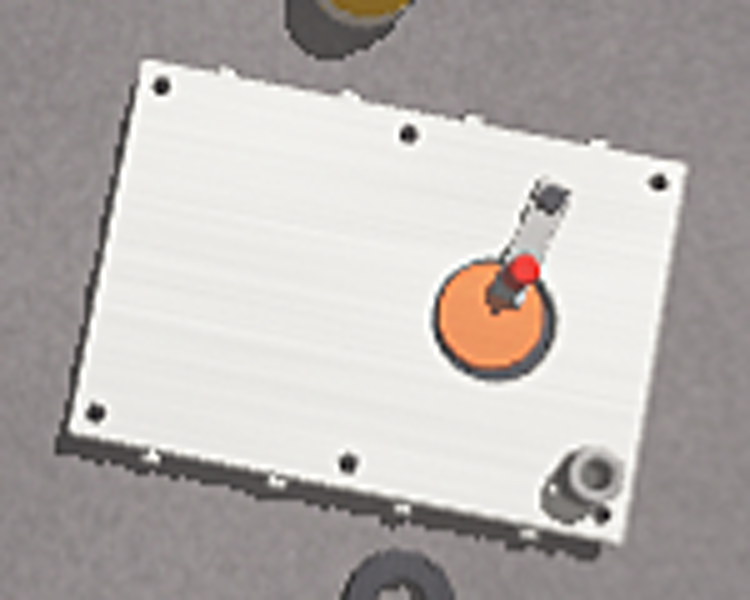

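View pics/w6.png

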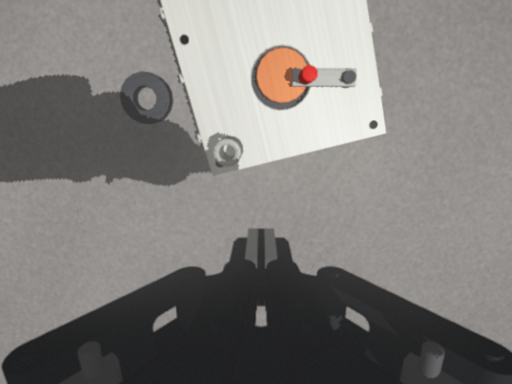

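View pics/s6.png

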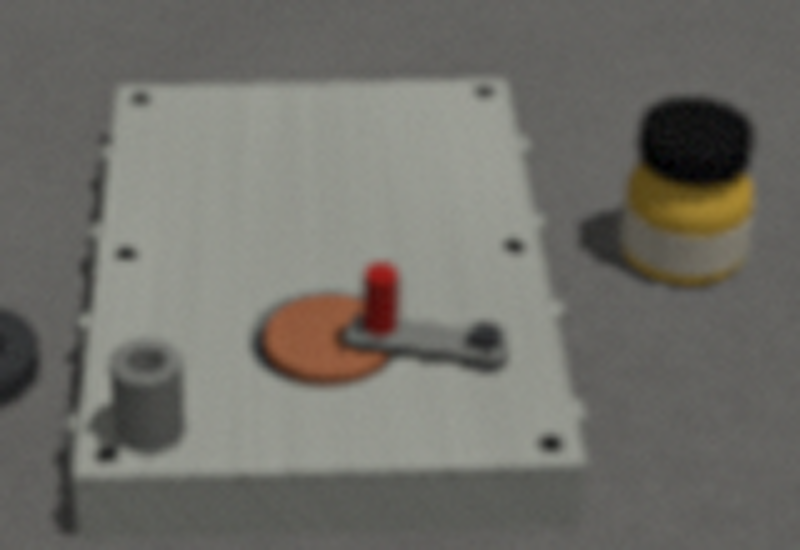

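In the top view the keeper runs from the nut (550,197) to the peg (524,270) and over the disc at (494,318), which has the dark ring around it. The socket, jar and bearing sit where they were before. The measured angle is about 0, and the stop resisted 13 N.

Run:
```python
from rig import *
from h import *
a=cv2.imread('pics/top0.png');b=cv2.imread('pics/t6.png')
d=cv2.absdiff(a,b).max(2)
for n,(x0,x1,y0,y1) in dict(wrench=(118,160,190,275),jar=(290,325,120,158),bearing=(300,330,252,282),socket=(344,362,232,250)).items(): print(n,(d[y0:y1,x0:x1]>40).sum())
print(sense()['contact_force'].round(2),job_done())
```

```text
wrench 59
jar 0
bearing 0
socket 0
the job is handed in; nothing more can be done
[-0.07  0.01 -0.72] None
```

Run:
```python
import cv2,numpy as np
a=cv2.imread('pics/top0.png');b=cv2.imread('pics/t6.png')
cv2.imwrite('pics/wr.png',np.hstack([cv2.resize(x[180:285,100:200],None,fx=4,fy=4) for x in(a,b)])[:,:800])
```

```text
(no output)
```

View pics/wr.png

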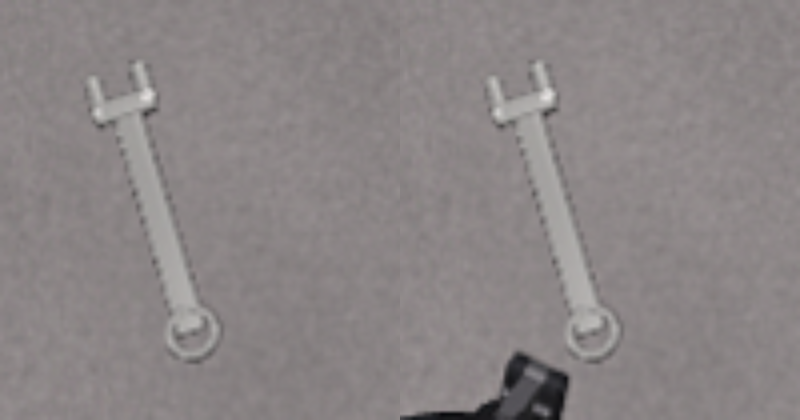

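The disc is seated flat in the recess and the keeper is swung home over it. I handed the job in just after 21.4 s on the robot's clock, well under the 51 s limit.

- **Disc:** I pushed it across the face with two fingertips and it was never lifted. In the wrist view it showed round (69 x 69 px, 48–49 mm at flush height against the true 50 mm), with gap all round, so it lies flat.
- **Keeper:** I pushed the red peg with the shut fingers until the stop resisted about 13 N with little further movement. The last, harder press seems to have slid the fingertips sideways along the peg by about 1.5 mm. In the top view afterwards the keeper measured about 0.000 rad and the peg was 40.5 mm from the pivot (40 mm expected).
- **Socket, jar and bearing:** none shows any change between the before and after top pictures.
- **Wrench:** that comparison flagged 59 changed pixels in its area. The pictures show this is the gripper hovering in view nearby, and the wrench has not moved. I looked at this only after handing in.
- **Robot:** at hand-in it was clear of everything, about 230 mm up, with no meaningful force on the tool.

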